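# Clamp a clock movement in the drill vise and lock the jaw

## Task

Wind the crank of the drill vise clockwise until its sliding jaw grips the brass clock movement firmly against the fixed jaw. Then lock the jaw: push the round captive screw-knob on top of it down against its spring to start the thread, and turn it clockwise until it is fully home. Do not bump the movement, and leave the jar, oil can, clock weight and hammer where they are.

Things in the scene. Friction and masses are not known exactly. Their poses are not given: they have to be found in the camera images.
- vise: Grey drill vise, fixed; origin under its centre, z up, y along the screw from crank end (-y) to fixed jaw (+y). mm: base 110 (x) by 190 (y), bolt ears 12 high out to x = 79 both sides; bed top z 50; fixed jaw 100 wide, y 70 to 100, top z 105; screw lug y -85 to -65, top z 100. Yaw within 0.3 rad.
- jaw_face (a point): Top edge centre of the sliding jaw's gripping face (facing vise +y), 105 mm above the bench. The jaw, a grey block 100 (x) by 58 (y) by 54 mm, reaches 58 mm back from it to -y and slides only along vise y. Face at vise y 12 mm fully open, 30 mm when it touches a movement flat against the fixed jaw.
- crank (a joint): Crank angle a, rad; 0 = jaw fully open, handle up; positive = clockwise looking along vise +y, closes the jaw 10 mm a turn. Handle at vise x = 40 sin a, z = 78 + 40 cos a mm. Movement touches both jaws at about 11.3; a stiff spring in the drive then adds 4 N per mm: firm from 12.9 on; hard stop at 14.45. Stays where left; turns with under 12 N.
- crank_handle (a point): Point on the axis of the crank's handle: a free-spinning dark wooden rod 14 mm thick, 60 mm long, parallel to vise y, on a steel arm of 40 mm radius. Rod spans vise y -167 to -107 mm, this point is at y -141; the arm (hub radius 13 mm) is at y -107 to -91. The crank does not move along y.
- crank_axis (a point): Centre of the circle that crank_handle runs on: vise (0, -141, 78) mm.
- knob_top (a point): Centre of the top of the knurled steel screw-knob: 36 mm diameter, 34 mm tall (lowest 4 mm only 30 mm diameter), axis upright, on top of the sliding jaw 38 mm behind jaw_face; it moves with the jaw. As found its top is 148 mm above the bench, the knob 9 mm clear of the jaw top; fully home the top is at 139.5 mm.
- knob (a joint): Turn of the knob, rad, positive clockwise from above. Starts at 0 to 0.6, turns freely (0.05 Nm) and is blocked at about 0.9 unless pushed down 6.5 mm or more. Turned past 1.2 while pushed down, the thread has caught: it stays down when let go, and turning draws it down 1 mm per rad to the stop at 4.5, fully home. Stays at the angle where left.
- screw_depth (a joint): How far the knob is down, in m: 0 as found, about 0.005 once held by the thread, 0.0085 fully home, 0.009 the bottom stop. A spring pushes it up with 3 N at 0 and 9 N at the bottom.
- movement: Brass clock movement, about 0.6 kg, loose: two upright plates 90 (x) by 100 mm high, pillars and wheels between, 40 mm thick along y. Origin under its centre. Stands on the vise bed between the jaws, 1 to 6 mm off the fixed jaw, a little askew; top 150 mm above the bench, 45 mm above the jaws; its face is 38 mm from the knob's axis once clamped.
- jaw: The sliding jaw; origin at the centre of its gripping face, 27 mm below jaw_face, axes as the vise's.
- jar: Glass jar with steel lid, 64 mm diameter, 85 mm high, origin under its centre. Bystander.
- oiler: Copper oil can with upright spout, 60 mm diameter, 88 mm high, origin under its centre. Bystander.
- weight: Brass clock weight, 54 mm diameter, 88 mm high, origin under its centre. Bystander.
- hammer: Hammer 260 mm long lying along its x, 26 mm high (head at +x 60 mm wide), origin under its middle. Bystander.
Mind the look-alikes: they are no part of the job. What is shaped like the movement but blue or pink is not meant.

How it is judged:
On the way, in this order (a step that is already met when the one before it is completed fails the run):
1. the sliding jaw grips the movement firmly (over 6 N) with the screw-knob not yet started (contact force between movement and jaw above 6 N and angle between movement's own z axis and vertical below 0.06 rad and angle between the y axis of movement and the y axis of vise, either way round below 0.05 rad and value of joint knob below 1.1 rad), for 0.2 s.
2. the screw-knob is started: pushed down and turned into its thread (value of joint knob above 1.2 rad and value of joint screw_depth above 0.0045 m), for 0.2 s.
At the end, for the whole second after the job is handed in: The sliding jaw presses the movement with more than 6 N, the movement stands upright (within 0.06 rad), square to the jaws (within 0.05 rad) and at rest on the vise bed (-3 / +4 mm), and the screw-knob is home: turned to at least 4.2 of 4.5 rad and at least 7.5 mm down (contact force between movement and jaw above 6 N and angle between movement's own z axis and vertical below 0.06 rad and angle between the y axis of movement and the y axis of vise, either way round below 0.05 rad and value of joint knob above 4.2 rad and value of joint screw_depth above 0.0075 m and linear speed of movement below 0.01 m/s and z of movement in the frame of vise between 0.047 and 0.054 m); the robot touches nothing.
It fails at once if the jar standing or lying near the vise is pushed more than 20 mm from its place (distance of jar from where it was at the start of the episode above 0.02 m).
It fails at once if the oiler standing or lying near the vise is pushed more than 20 mm from its place (distance of oiler from where it was at the start of the episode above 0.02 m).
It fails at once if the weight standing or lying near the vise is pushed more than 20 mm from its place (distance of weight from where it was at the start of the episode above 0.02 m).
It fails at once if the hammer standing or lying near the vise is pushed more than 20 mm from its place (distance of hammer from where it was at the start of the episode above 0.02 m).
It fails at once if the robot bumps the movement (over 8 N) (contact force between any of the fingers, the arm and movement above 8 N).
It also fails if it takes over 72 s, if anything falls off the work surface, if the arm or the gripper's body presses on something with over 40 N, if the wrist force passes 120 N, or if a joint passes its speed limit or range.

## Robot

A 6-joint arm with a two-finger parallel gripper is mounted at the origin on the work surface. World frame = base frame: x ahead of the robot, y to its left, z up, the work surface at z = 0. Lengths are in m, angles in rad, forces in N, time in s.
With the tool pointing down it reaches from about 0.35 to 0.775 m from the base axis. Payload 7.3 kg.
Tool frame: the origin (TCP) lies between the finger pads; the fingertips stand 14 mm ahead of it and the grasp point (between the pads) lies 5 mm behind it; z points along the fingers, y is the line along which they close (so a half turn about z gives the same grasp; the last joint's range is limited). The gripper opens to 92 mm and grips with 3 to 60 N. Pads are 19 mm wide; open, the fingers measure 130 mm over their backs; the gripper's body (75 mm by 190 mm) begins 47 mm behind the grasp point.
Start: joints at [-1.262, 0.342, 1.524, -0, 1.275, -0.146], TCP at [0.231, -0.472, 0.241] pointing down, gripper open.
Joint ranges: [-2.53, 2.53], [-0.77, 2.02], [0.04, 2.7], [-1, 4.14], [0.28, 2.66], [-3.11, 3.11]. Speed limits (rad/s): [2.57, 2.57, 3.14, 3.14, 3.14, 3.14].

## Interface

Orientations are given as [roll, pitch, yaw] about the fixed x, y, z axes, in that order (R = Rz(yaw) Ry(pitch) Rx(roll)).
In Python, from cell import robot, eyes gives the robot as it stands. The module is installed in compiled form; this text tells all that it offers.
- The arm moves only by the shell command python3 -m handwheel 'ROWS' [FORCE]. ROWS is JSON, one flat list of numbers, 5 for each row, row after row: the shift along the world's x, y, z in mm, then the turn about the world's z in rad, then the opening, from 0 (shut) to 1 (fully open). In form: [x, y, z, spin, jaw, x, y, z, spin, jaw, ...]. A call has 1 to 8 rows; each row shifts and turns the commanded pose from where the row before left it; what a row does not reach is not made up. A row lasts 1/10 s, in which the tool goes at most 50 mm and 8.59 degrees, less where a joint would pass 70% of its speed; a pose out of reach is approached as far as the arm can. A call with a gripper value outside its range is refused whole. The fingers move at their own pace and stop on an object; FORCE is the grip in N (left out, the last holds). Time passes only in rows, so rows that do not move let the fingers close. It gives the time, the measured TCP pose, the force, the opening and the grip force at its end, in the units of the state.
- robot.observe(): the state, without advancing time (a new reading comes with each control period).
- eyes.read_camera(name): name is "side" or "top" or "wrist"; returns (picture, depth): 384x512x3 uint8, blue, green, red; 384x512 float32, m along the optical axis (not along the pixel's ray), 0 where there is no reading.
- eyes.calibration(name): a dict with "fx", "fy", "cx", "cy" (pixels), "world_to_cam" (4x4, takes a point from world to camera coordinates). Camera axes: x right, y down, z forward; pixel columns grow to the right and rows downward; lengths in m; the calibration is good to about 2 mm. A picture is of the moment at which its call begins: read the wrist's pose just before it. calibration takes no time and is no camera call; for the wrist camera it gives the pose at the moment of the call.
- robot.hand_in(): hands the job in; it is judged then, once.
The state is a dict: "time": time; "qpos": joint angles; "qvel": joint speeds; "joint_efforts": joint torques, N m; "tool_pos": TCP position; "tool_rot": TCP orientation; "contact_force": force on the tool from outside, world axes, zero at the start; "torque": the same for the moment, N m; "opening": finger opening in m; "grip_force": force on a finger pad.
Only numpy, scipy, OpenCV 4.12 (cv2) and the standard library are available. Lean on these libraries where they do the work, as an engineer would, in place of code of your own. Each camera call takes 0.05 s, during which the arm holds its last target. There are 200 camera calls.

## Working session

There is one attempt and no reset: what is moved stays moved. The work goes in short steps, Python scripts to look and compute and a shell command to move; the robot and the scene stay as the last step left them, time stands still between calls to the robot, and variables do not carry over. Pictures are saved under pics/ and viewed, at most 10 in all, crops included, and the job is handed in when it is done.

```bash
mkdir -p pics; cat > h.py <<'E'
import numpy as np, cv2
from cell import robot, eyes
def grab(n):
    c=eyes.calibration(n); p,d=eyes.read_camera(n); np.savez(f'pics/{n}.npz',p=p,d=d,**{k:np.array(v) for k,v in c.items()}); return p,d,c
def load(n): 
    z=np.load(f'pics/{n}.npz'); return z['p'],z['d'],z
def world(c,d,u,v,z=None):
    x=np.array([(u-c['cx'])/c['fx'],(v-c['cy'])/c['fy'],1.]); T=np.linalg.inv(np.array(c['world_to_cam']))
    if z is None: return T[:3,:3]@(x*d[int(v),int(u)])+T[:3,3]
    r=T[:3,:3]@x; return T[:3,3]+r*(z-T[2,3])/r[2]
E
python3 - <<'E'
from h import *
a=[grab(n)[0] for n in('top','side')]
cv2.imwrite('pics/a.png',cv2.resize(a[0],(800,600)));cv2.imwrite('pics/b.png',cv2.resize(a[1],(800,600)))
print(robot.observe())
E
```

```text
{'time': 0.1, 'qpos': array([-1.26204138e+00,  3.42669417e-01,  1.52492021e+00, -4.76334039e-05,
        1.27537696e+00, -1.46020519e-01]), 'qvel': array([ 0.00079519, -0.00112909, -0.00254153,  0.00138793, -0.00174574,
        0.00067249]), 'joint_efforts': array([ 1.74347035e-03, -4.32004595e+01, -2.44694245e+01,  7.18561420e-02,
        5.25646994e-02, -6.47412730e-05]), 'tool_pos': array([ 0.23050558, -0.47131395,  0.24010639]), 'tool_rot': array([-3.14022672e+00, -1.54843052e-04,  4.54789265e-01]), 'contact_force': array([-0.40386136, -0.21630816,  0.76200526]), 'torque': array([ 0.03956097, -0.03402323, -0.00318763]), 'grip_force': 0.0, 'opening': 0.09148606314705679}
```

View pics/a.png

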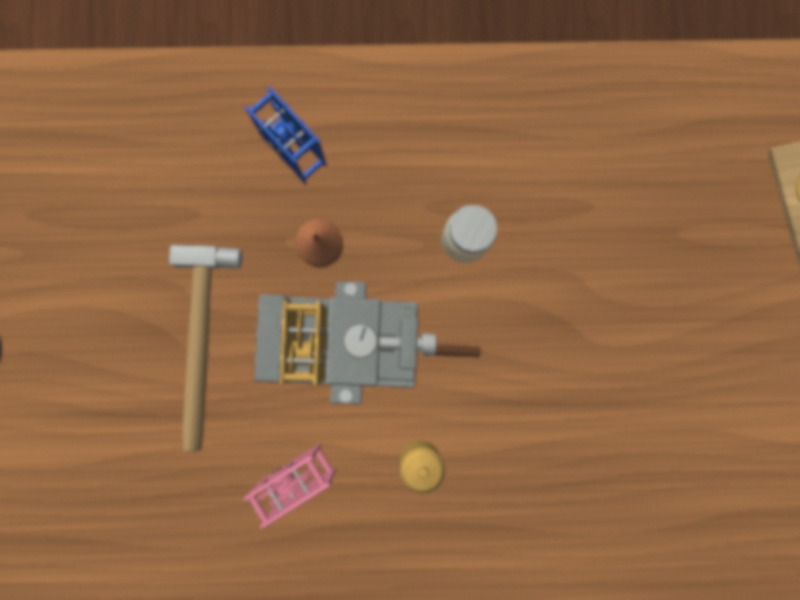

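View pics/b.png

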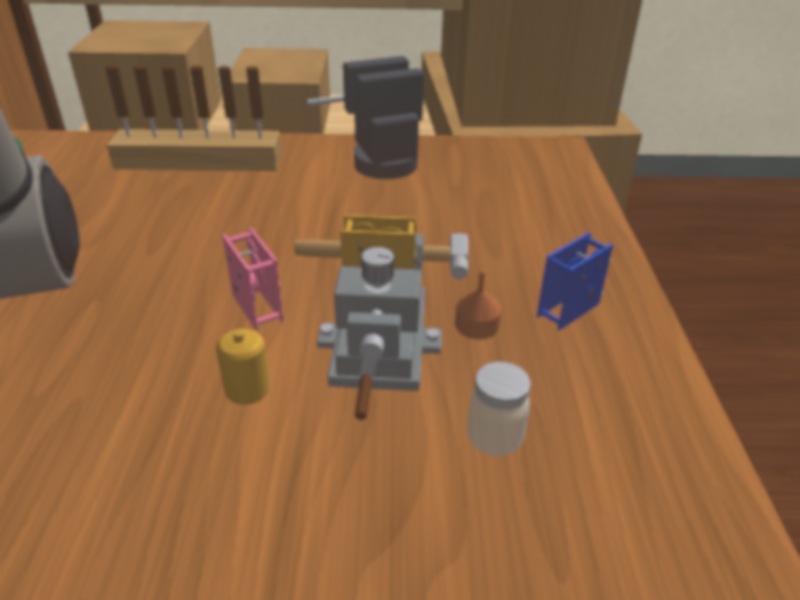

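Top view (800x600): vise at about (345,340), with the brass movement at (300,343) between the jaws, knob at (360,340) and crank handle at (460,350). The look-alikes are the blue (287,135) and pink (290,487) movements. For the round knob, the jar lid (472,228) and the weight (421,467) could be mistaken. I choose the grey knob on the vise and the dark rod. Next I'll measure and take a close crop.

```bash
python3 - <<'E'
from h import *
p,d,c=load('top'); s=.64
for n,u,v,z in [('knob',360,340,.148),('fjA',259,295,.105),('fjB',255,381,.105),('baseA',417,303,.05),('baseB',414,386,.05),('bolt1',350,289,.014),('bolt2',345,396,.014),('rodend',480,352,None),('rodstart',438,348,None),('jar',472,228,.085),('can',319,238,.05),('weight',422,465,.088),('hamhead',205,257,.026),('hamend',192,448,.02),('movA',300,305,.15),('movB',300,380,.15)]:
    w=world(c,d,u*s,v*s,z); w2=world(c,d,u*s,v*s); print(n,w.round(3),w2.round(3))
print(np.linalg.inv(np.array(c['world_to_cam'])).round(3))
cv2.imwrite('pics/c.png',cv2.resize(p[170:280,150:320],None,fx=4.7,fy=4.7,interpolation=cv2.INTER_CUBIC))
E
```

```text
knob [0.548 0.131 0.148] [0.548 0.131 0.146]
fjA [0.603 0.247 0.105] [0.613 0.267 0.002]
fjB [0.505 0.253 0.105] [0.501 0.274 0.   ]
baseA [0.594 0.063 0.05 ] [0.598 0.06  0.001]
baseB [0.492 0.07  0.05 ] [0.49  0.068 0.018]
bolt1 [0.617 0.147 0.014] [0.617 0.147 0.02 ]
bolt2 [0.48  0.157 0.014] [0.534 0.106 0.831]
rodend [ 0.531 -0.014  0.046] [ 0.531 -0.014  0.046]
rodstart [0.538 0.038 0.044] [0.538 0.038 0.044]
jar [ 0.68  -0.004  0.085] [ 0.68  -0.004  0.086]
can [0.678 0.183 0.05 ] [0.676 0.181 0.065]
weight [0.403 0.065 0.088] [0.401 0.064 0.078]
hamhead [0.661 0.331 0.026] [0.662 0.331 0.026]
hamend [0.421 0.349 0.02 ] [0.421 0.348 0.024]
movA [0.587 0.195 0.15 ] [0.588 0.196 0.143]
movB [0.507 0.196 0.15 ] [0.507 0.196 0.145]
[[-0.027 -0.997  0.079  0.534]
 [-0.999  0.025 -0.025  0.106]
 [ 0.023 -0.08  -0.997  0.831]
 [ 0.     0.     0.     1.   ]]
```

View pics/c.png

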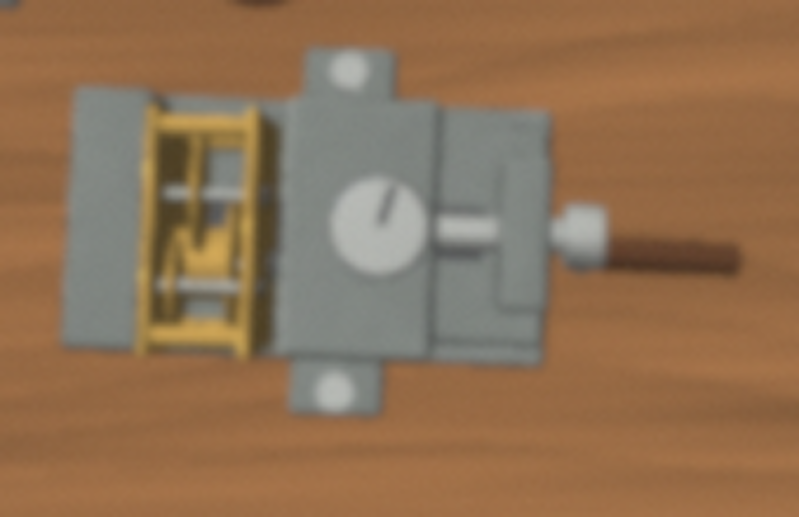

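The crop shows the grey vise's knob at (378,225), brass movement between the jaws (205,225), and the dark rod from (610,248) to (735,260), hanging low. So the choice is confirmed. Next I'll fit the vise pose from the depth cloud.

```bash
python3 - <<'E'
from h import *
def cloud(n):
    p,d,c=load(n); v,u=np.mgrid[0:384,0:512]
    x=np.stack([(u-c['cx'])/c['fx']*d,(v-c['cy'])/c['fy']*d,d,np.ones_like(d)],-1)
    return (x@np.linalg.inv(c['world_to_cam']).T)[...,:3],p,d>0
def rect(P,l):
    r=cv2.minAreaRect((P[:,:2]*1000).astype(np.float32)); print(l,len(P),np.median(P[:,2]).round(4),[np.round(a,2) for a in r])
for n in('top','side'):
    W,p,m=cloud(n); X,Y,Z=W[...,0],W[...,1],W[...,2]; hsv=cv2.cvtColor(p,cv2.COLOR_BGR2HSV); grey=(hsv[...,1]<70)&m
    roi=(X>.46)&(X<.64)
    rect(W[grey&roi&(abs(Z-.105)<.006)&(Y>.2)&(Y<.27)],n+' fixed')
    rect(W[grey&roi&(abs(Z-.105)<.005)&(Y>.07)&(Y<.19)],n+' slide')
    k=W[grey&roi&(abs(Z-.147)<.006)&(Y>.09)&(Y<.17)]; rect(k,n+' knob')
    rect(W[grey&roi&(abs(Z-.012)<.004)&(Y>.1)&(Y<.2)],n+' ears')
    b=m&(hsv[...,1]>90)&(Z>.02)&(X>.46)&(X<.62)&(Y<.05)&(Y>-.04); rect(W[b],n+' rod')
    if b.sum()>10:
        P=W[b]; print(np.polyfit(P[:,1],P[:,0],1), [ (np.round(P[abs(P[:,1]-y)<.004].mean(0),4),np.percentile(P[abs(P[:,1]-y)<.004][:,2],95).round(4)) for y in(-.005,.01,.025) if (abs(P[:,1]-y)<.004).any()])
    mv=m&(hsv[...,1]>110)&roi&(Z>.14)&(Z<.16)&(Y>.15)&(Y<.24); rect(W[mv],n+' mov')
E
```

```text
top fixed 825 0.1052 [array([554.45, 236.89]), array([29.09, 98.76]), np.float64(84.97)]
top slide 1571 0.105 [array([547.5 , 129.15]), array([117.65,  98.77]), np.float64(88.51)]
top knob 364 0.1481 [array([546.3 , 130.59]), array([35.71, 35.82]), np.float64(16.99)]
top ears 304 0.012 [array([549.04, 150.53]), array([156.19,  73.93]), np.float64(9.99)]
top rod 202 0.0443 [array([533.6 ,  16.83]), array([62.57, 13.69]), np.float64(88.48)]
[0.05435607 0.53232618] [(array([ 0.532 , -0.005 ,  0.0444]), np.float64(0.0463)), (array([0.5324, 0.0105, 0.0437]), np.float64(0.0462)), (array([0.5344, 0.0245, 0.0442]), np.float64(0.0476))]
top mov 509 0.148 [array([546.74, 195.18]), array([40.2 , 88.28]), np.float64(86.59)]
side fixed 45 0.1043 [array([599.33, 233.97]), array([32.08,  8.25]), np.float64(88.44)]
side slide 986 0.1049 [array([547.12, 123.25]), array([109.98,  98.22]), np.float64(86.08)]
side knob 241 0.1479 [array([547.25, 130.65]), array([34.82, 35.82]), np.float64(46.24)]
side ears 234 0.0121 [array([549.11, 148.45]), array([157.38,  72.28]), np.float64(6.42)]
side rod 220 0.0442 [array([533.42,  16.82]), array([62.8 , 13.61]), np.float64(86.25)]
[0.08905566 0.53287802] [(array([ 0.5329, -0.0052,  0.0443]), np.float64(0.0463)), (array([0.5334, 0.0099, 0.0443]), np.float64(0.0463)), (array([0.535 , 0.0251, 0.0439]), np.float64(0.0465))]
side mov 595 0.1456 [array([546.52, 196.46]), array([43.68, 88.54]), np.float64(86.18)]
```

```bash
python3 -m handwheel '[19,30,0,0.065,1, 19,30,0,0.065,1, 19,30,0,0.065,1, 19,30,0,0.065,1, 19,30,0,0.065,1, 19,30,0,0.065,1, 19,30,0,0.065,1, 19,30,0,0.065,1]' && python3 -m handwheel '[19,30,0,0.065,1, 19,30,0,0.065,1, 19,30,0,0.065,1, 19,30,0,0.065,1, 19,30,0,0.065,1, 19,30,0,0.065,1, 19,30,0,0.065,1, 19,30,0,0.065,1]'
```

```text
time: 0.9
tool_pos: [0.3831, -0.2302, 0.2405]
tool_rot: [-3.141, -0.0, 0.977]
contact_force: [0.3, 0.5, -0.6]
opening: 0.0921
grip_force: 0.0
time: 1.7
tool_pos: [0.5351, 0.0098, 0.2404]
tool_rot: [-3.141, 0.0, 1.498]
contact_force: [-0.1, 0.1, 0.4]
opening: 0.0917
grip_force: 0.0
```

```bash
python3 -m handwheel '[-3,-6,-35,0,1, 0,0,-35,0,1, 0,0,-35,0,1, 0,0,-35,0,1, 0,0,-30,0,1, 0,0,-20,0,1, 0,0,-12,0,1, 0,0,0,0,1]' 30 && python3 -m handwheel '[0,0,0,0,0, 0,0,0,0,0, 0,0,0,0,0, 0,0,0,0,0, 0,0,0,0,0, 0,0,0,0,0]' 25; python3 - <<'E'
from h import *
a=[grab(n)[0] for n in('top','side')]
cv2.imwrite('pics/d.png',np.hstack([cv2.resize(a[0][150:300,150:350],(400,300)),cv2.resize(a[1][130:280,150:350],(400,300))]))
E
```

```text
time: 2.5
tool_pos: [0.5306, 0.0025, 0.0372]
tool_rot: [-3.138, -0.0, 1.495]
contact_force: [-0.1, 0.0, 0.2]
opening: 0.0918
grip_force: 0.0
time: 3.1
tool_pos: [0.5317, 0.0024, 0.039]
tool_rot: [3.141, 0.0, 1.495]
contact_force: [-0.4, -0.4, 0.5]
opening: 0.0483
grip_force: 0.0
```

View pics/d.png

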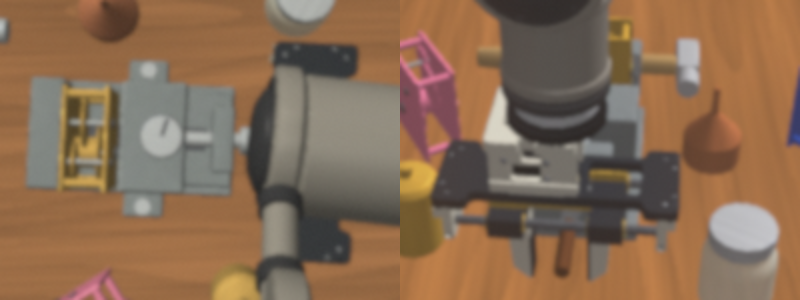

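The side half shows the fingers straddling the rod at (565,252), still closing. The weight (415,195) and jar (735,250) are clear.

```bash
python3 -m handwheel '[0,0,0,0,0, 0,0,0,0,0, 0,0,0,0,0, 0,0,0,0,0, 0,0,0,0,0, 0,0,0,0,0, 0,0,0,0,0]' 25
```

```text
time: 3.9
tool_pos: [0.5319, 0.0023, 0.0388]
tool_rot: [3.141, 0.0, 1.495]
contact_force: [1.9, 0.1, 0.1]
opening: 0.0132
grip_force: 25.0
```

```bash
python3 - <<'E'
import numpy as np
a=np.linspace(3.29,13.75,33); X=40*np.sin(a)
P=np.round(np.stack([X*.9976,-X*.07,40*np.cos(a)],1)); D=np.diff(P,axis=0).astype(int)
for i in range(0,32,8): print(a[i+8].round(2), ', '.join(f'{x},{y},{z},0,0' for x,y,z in D[i:i+8]))
E
```

```text
5.9 -12,1,4,0,0, -11,1,8,0,0, -7,1,11,0,0, -4,0,12,0,0, 1,0,13,0,0, 5,-1,13,0,0, 8,0,9,0,0, 11,-1,7,0,0
8.52 13,-1,3,0,0, 13,-1,-2,0,0, 12,-1,-5,0,0, 9,0,-9,0,0, 6,-1,-12,0,0, 2,0,-12,0,0, -2,0,-13,0,0, -7,1,-12,0,0
11.14 -9,0,-9,0,0, -12,1,-5,0,0, -13,1,-1,0,0, -13,1,3,0,0, -11,1,7,0,0, -8,0,10,0,0, -4,1,13,0,0, -1,0,13,0,0
13.75 4,0,12,0,0, 8,-1,11,0,0, 11,-1,7,0,0, 12,-1,4,0,0, 13,-1,-1,0,0, 12,0,-4,0,0, 10,-1,-9,0,0, 7,-1,-11,0,0
```

```bash
python3 -m handwheel '[-12,1,4,0,0, -11,1,8,0,0, -7,1,11,0,0, -4,0,12,0,0]'
```

```text
time: 4.3
tool_pos: [0.4989, 0.0047, 0.0747]
tool_rot: [3.137, 0.001, 1.495]
contact_force: [10.2, -1.1, -3.0]
opening: 0.0131
grip_force: 25.0
```

```bash
python3 -m handwheel '[1,0,13,0,0, 5,-1,13,0,0, 8,0,9,0,0, 11,-1,7,0,0]'
```

```text
time: 4.7
tool_pos: [0.522, 0.0032, 0.1153]
tool_rot: [-3.14, 0.0, 1.495]
contact_force: [2.2, -0.5, -12.7]
opening: 0.0132
grip_force: 25.0
```

```bash
python3 -m handwheel '[13,-1,3,0,0, 13,-1,-2,0,0, 12,-1,-5,0,0, 9,0,-9,0,0, 6,-1,-12,0,0, 2,0,-12,0,0, -2,0,-13,0,0, -7,1,-12,0,0]'
```

```text
time: 5.5
tool_pos: [0.57, -0.0001, 0.0525]
tool_rot: [3.138, 0.001, 1.495]
contact_force: [2.4, -3.6, 1.5]
opening: 0.0131
grip_force: 25.0
```

```bash
python3 -m handwheel '[-9,0,-9,0,0, -12,1,-5,0,0, -13,1,-1,0,0, -13,1,3,0,0, -11,1,7,0,0, -8,0,10,0,0, -4,1,13,0,0, -1,0,13,0,0]'
```

```text
time: 6.3
tool_pos: [0.499, 0.0048, 0.0845]
tool_rot: [3.138, 0.001, 1.494]
contact_force: [12.6, -1.5, -6.8]
opening: 0.0131
grip_force: 25.0
```

```bash
python3 -m handwheel '[4,0,12,0,0, 8,-1,11,0,0, 11,-1,7,0,0, 12,-1,4,0,0]'
```

```text
time: 6.7
tool_pos: [0.5305, 0.0024, 0.1171]
tool_rot: [-3.135, 0.0, 1.495]
contact_force: [-5.3, 0.2, 1.4]
opening: 0.0132
grip_force: 25.0
```

```bash
python3 -m handwheel '[6,-1,0,0,0, 7,0,-1,0,0, 6,0,-2,0,0, 6,0,-2,0,0, 5,-1,-4,0,0, 5,0,-5,0,0, 0,0,0,0,0, 0,0,0,0,0]'; python3 - <<'E'
from h import *
s=robot.observe(); p=s['tool_pos']; print(p, s['contact_force'], np.arctan2((p[0]-.5385)/.9976,p[2]-.078)+4*np.pi)
a=[grab(n)[0] for n in('top','side')]
cv2.imwrite('pics/e.png',np.hstack([cv2.resize(a[0][170:270,150:290],(420,300)),cv2.resize(a[1][130:250,190:340],(375,300))]))
E
```

```text
time: 7.5
tool_pos: [0.5692, -0.0001, 0.1044]
tool_rot: [3.138, 0.0, 1.495]
contact_force: [3.7, -3.1, 1.1]
opening: 0.0133
grip_force: 25.0
[ 5.69211795e-01 -1.42010775e-04  1.04351447e-01] [ 3.6832643  -3.07071205  1.14807834] 13.429220408094729
```

View pics/e.png

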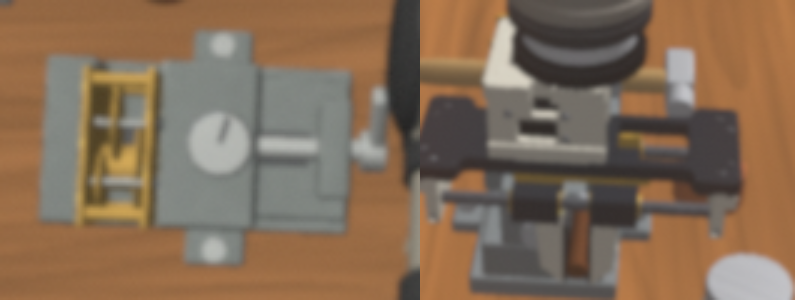

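Movement is now square between both jaws (face contact visible at (155,145)), and the crank is at about 13.4. I'll add a bit more, release, retreat upward and measure the knob.

```bash
python3 -m handwheel '[3,0,-3,0,0, 2,0,-3,0,0, 0,0,0,0,0, 0,0,0,0,0, 0,0,0,0,0.5, 0,0,0,0,0.5, 0,0,0,0,0.5, 0,0,0,0,0.5]' && python3 -m handwheel '[0,0,0,0,0.5, 0,0,0,0,0.5, 0,-1,30,0,0.5, 0,-1,45,0,0.5, 0,0,45,0,0.47, 0,0,0,0,0.47]'; python3 - <<'E'
from h import *
for n in('top','side'):
    grab(n); p,d,c=load(n); v,u=np.mgrid[0:384,0:512]
    x=np.stack([(u-c['cx'])/c['fx']*d,(v-c['cy'])/c['fy']*d,d,np.ones_like(d)],-1)
    W=(x@np.linalg.inv(c['world_to_cam']).T)[...,:3]; X,Y,Z=W[...,0],W[...,1],W[...,2]; hsv=cv2.cvtColor(p,cv2.COLOR_BGR2HSV)
    b=(d>0)&(hsv[...,1]<70)&(X>.5)&(X<.6)&(abs(Z-.147)<.006)&(Y>.10)&(Y<.17)
    print(n,'knob',b.sum(),cv2.minAreaRect((W[b][:,:2]*1000).astype(np.float32)),np.median(W[b][:,2]))
    b=(d>0)&(hsv[...,1]>110)&(X>.47)&(X<.63)&(Z>.14)&(Z<.16)&(Y>.15)&(Y<.25)
    print(n,'mov',b.sum(),cv2.minAreaRect((W[b][:,:2]*1000).astype(np.float32)),W[b][:,1].min())
s=robot.observe(); print(s['tool_pos'],s['opening'],s['contact_force'])
E
```

```text
time: 8.4
tool_pos: [0.5721, 0.0008, 0.0982]
tool_rot: [-3.14, -0.0, 1.495]
contact_force: [0.2, 0.1, 0.7]
opening: 0.0406
grip_force: 0.0
time: 9.0
tool_pos: [0.5757, -0.002, 0.2255]
tool_rot: [3.129, 0.001, 1.495]
contact_force: [0.5, 0.1, -0.5]
opening: 0.0436
grip_force: 0.0
top knob 369 ((547.9761352539062, 143.49105834960938), (36.36820602416992, 35.75208282470703), 70.26280212402344) 0.1481961389220947
top mov 518 ((547.5164184570312, 201.060791015625), (39.99665451049805, 88.85624694824219), 86.13150787353516) 0.178591078758161
side knob 104 ((557.8814697265625, 142.42283630371094), (14.429832458496094, 35.33232498168945), 1.0716110467910767) 0.14791898984167487
side mov 165 ((548.3912963867188, 202.21971130371094), (43.60015106201172, 88.10985565185547), 85.64129638671875) 0.17796209413673814
[ 0.57293789 -0.00163569  0.21973492] 0.04314146514369245 [-0.50217959 -0.54944731 -0.18170861]
```

```bash
python3 -m handwheel '[-5,29,0,0.13,0.47, -5,29,0,0.13,0.47, -5,29,0,0.13,0.47, -5,29,0,0.13,0.47, -5,29,0,0.13,0.47, 0,0,0,0,0.47, 0,0,0,0,0.47]'; python3 - <<'E'
from h import *
s=robot.observe(); print(s['tool_pos'],s['opening'],s['tool_rot'],s['qpos'])
p,d,c=grab('wrist'); cv2.imwrite('pics/f.png',p)
E
```

```text
time: 9.8
tool_pos: [0.5469, 0.1436, 0.2171]
tool_rot: [-3.139, -0.001, 2.145]
contact_force: [-0.3, 0.1, 0.4]
opening: 0.043
grip_force: 0.0
[0.54686149 0.14358805 0.21712168] 0.04301486635769011 [-3.13883919e+00 -9.43794502e-04  2.14474051e+00] [ 1.21423561e-01  4.36394662e-01  1.44548020e+00 -3.72669854e-04
  1.26260680e+00 -4.52408364e-01]
```

View pics/f.png

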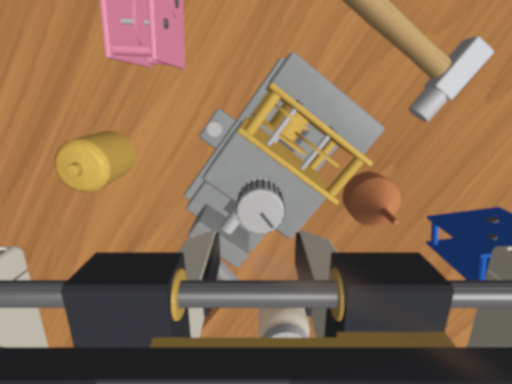

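The wrist view shows the knob at (261,208), centred between the fingertips (205 and 313). The movement is clear of them, on the far side. Descending.

```bash
python3 -m handwheel '[1,0,-25,0,0.47, 0,0,-25,0,0.47, 0,0,-15,0,0.47, 0,0,-10,0,0.47, 0,0,-10,0,0.47, 0,0,0,0,0.47]'
```

```text
time: 10.45
tool_pos: [0.5482, 0.1427, 0.1325]
tool_rot: [-3.14, -0.001, 2.144]
contact_force: [-1.0, 0.6, -0.7]
opening: 0.0429
grip_force: 0.0
```

```bash
python3 -m handwheel '[0,0,0,0,0.2, 0,0,0,0,0.2, 0,0,0,0,0.2, 0,0,0,0,0.2]' 40
```

```text
time: 10.85
tool_pos: [0.5493, 0.1434, 0.1344]
tool_rot: [3.14, 0.001, 2.145]
contact_force: [2.1, -0.6, 0.8]
opening: 0.0355
grip_force: 40.0
```

```bash
python3 -m handwheel '[0,0,-3,0,0.2, 0,0,-3,0,0.2, 0,0,-2,0,0.2, 0,0,0,0,0.2]'
```

```text
time: 11.25
tool_pos: [0.5493, 0.1434, 0.1264]
tool_rot: [3.14, 0.001, 2.145]
contact_force: [0.7, -0.8, 7.1]
opening: 0.0355
grip_force: 40.0
```

```bash
python3 -m handwheel '[0,0,0,-0.14,0.2, 0,0,0,-0.14,0.2, 0,0,0,-0.14,0.2, 0,0,0,-0.14,0.2, 0,0,0,-0.14,0.2]'
```

```text
time: 11.75
tool_pos: [0.5485, 0.1432, 0.1263]
tool_rot: [3.141, 0.0, 1.439]
contact_force: [-1.8, -1.2, 7.1]
opening: 0.0351
grip_force: 40.0
```

```bash
python3 -m handwheel '[0,0,-0.7,-0.14,0.2, 0,0,0,-0.14,0.2, 0,0,0,-0.14,0.2, 0,0,0,-0.14,0.2, 0,0,0,-0.14,0.2, 0,0,0,0,0.2]'; python3 -c "
from cell import robot; s=robot.observe(); print(s['torque'],s['contact_force'])"
```

```text
time: 12.35
tool_pos: [0.5477, 0.1436, 0.1255]
tool_rot: [-3.14, 0.001, 0.741]
contact_force: [-3.1, 0.0, 8.3]
opening: 0.0354
grip_force: 40.0
[ 0.05980024  0.61061611 -0.06669331] [-3.14161763  0.04406306  8.3387512 ]
```

```bash
python3 -m handwheel '[0,0,0,0,0.45, 0,0,0,0,0.45, 0,0,0,0.14,0.45, 0,0,0,0.14,0.45, 0,0,0,0.14,0.45, 0,0,0,0.14,0.45, 0,0,0,0.14,0.45, 0,0,0,0.14,0.45]' && python3 -m handwheel '[0,0,0,0.14,0.45, 0,0,0,0.14,0.45, 0,0,0,0.14,0.45, 0,0,0,0.14,0.45, 0,0,0,0,0.45]'; python3 - <<'E'
from h import *
p,d,c=grab('side'); q,_,_=grab('wrist')
i=np.hstack([cv2.resize(p[130:230,190:290],(400,400)),cv2.resize(q[180:384,154:358],(400,400))]); cv2.imwrite('pics/g.png',i)
E
```

```text
time: 13.15
tool_pos: [0.5484, 0.1433, 0.1245]
tool_rot: [-3.141, 0.0, 1.591]
contact_force: [0.2, -0.5, -0.3]
opening: 0.0414
grip_force: 0.0
time: 13.65
tool_pos: [0.5484, 0.1433, 0.1246]
tool_rot: [-3.141, -0.0, 2.146]
contact_force: [0.9, -0.5, -1.0]
opening: 0.0413
grip_force: 0.0
```

View pics/g.png

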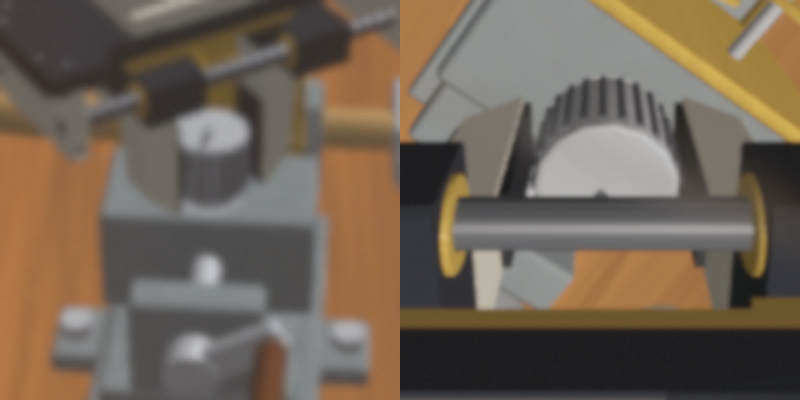

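The side crop shows the knob top at (220,122), about side pixel (245,160), with the fingers clear of it. I'll check its height.

```bash
python3 - <<'E'
from h import *
p,d,c=load('side')
print([world(c,d,u,v).round(4) for u in(240,243,246,249) for v in(160,162,164)])
E
```

```text
[array([0.545 , 0.1517, 0.1427]), array([0.5451, 0.1469, 0.1415]), array([0.5454, 0.1371, 0.1437]), array([0.5504, 0.1527, 0.1421]), array([0.5506, 0.1449, 0.1429]), array([0.5508, 0.1376, 0.1434]), array([0.5559, 0.1532, 0.1418]), array([0.556 , 0.1465, 0.1419]), array([0.5561, 0.1386, 0.1428]), array([0.5614, 0.1526, 0.1423]), array([0.5615, 0.1475, 0.1413]), array([0.5615, 0.1392, 0.1425])]
```

```bash
python3 -m handwheel '[0,0,0,0,0.2, 0,0,0,0,0.2, 0,0,0,0,0.2, 0,0,0,0,0.2]' 40
```

```text
time: 14.15
tool_pos: [0.549, 0.1436, 0.1251]
tool_rot: [3.14, 0.0, 2.144]
contact_force: [2.3, 1.7, -2.6]
opening: 0.0353
grip_force: 40.0
```

Knob top is at 142.4 mm, so it is 5.6 mm down and the thread has caught at about 1.6 rad. Second stroke.

```bash
python3 -m handwheel '[0,0,0,-0.14,0.2, 0,0,-0.5,-0.14,0.2, 0,0,0,-0.14,0.2, 0,0,-0.5,-0.14,0.2, 0,0,0,-0.14,0.2, 0,0,0,-0.14,0.2, 0,0,-0.5,-0.14,0.2, 0,0,0,-0.14,0.2]' && python3 -m handwheel '[0,0,0,-0.14,0.2, 0,0,0,-0.14,0.2, 0,0,0,0,0.2, 0,0,0,0,0.45, 0,0,0,0,0.45, 0,0,0,0.14,0.45, 0,0,0,0.14,0.45, 0,0,0,0.14,0.45]' && python3 -m handwheel '[0,0,0,0.14,0.45, 0,0,0,0.14,0.45, 0,0,0,0.14,0.45, 0,0,0,0.14,0.45, 0,0,0,0.14,0.45, 0,0,0,0.14,0.45, 0,0,0,0.14,0.45, 0,0,0,0,0.45]' && python3 -m handwheel '[0,0,0,0,0.2, 0,0,0,0,0.2, 0,0,0,0,0.2, 0,0,0,0,0.2]' 40
```

```text
time: 14.95
tool_pos: [0.5481, 0.1436, 0.1238]
tool_rot: [-3.141, 0.0, 1.019]
contact_force: [0.4, 1.9, 1.3]
opening: 0.0352
grip_force: 40.0
time: 15.75
tool_pos: [0.5488, 0.1429, 0.1235]
tool_rot: [3.141, 0.001, 1.173]
contact_force: [-0.3, -0.5, 0.1]
opening: 0.0412
grip_force: 0.0
time: 16.55
tool_pos: [0.5488, 0.1429, 0.1235]
tool_rot: [-3.141, 0.001, 2.148]
contact_force: [-0.4, -0.4, 1.0]
opening: 0.0414
grip_force: 0.0
time: 16.95
tool_pos: [0.5492, 0.1434, 0.1237]
tool_rot: [3.14, 0.001, 2.144]
contact_force: [2.5, 1.3, -1.6]
opening: 0.0353
grip_force: 40.0
```

```bash
python3 -m handwheel '[0,0,0,-0.14,0.2, 0,0,-0.5,-0.14,0.2, 0,0,0,-0.14,0.2, 0,0,-0.5,-0.14,0.2, 0,0,0,-0.14,0.2, 0,0,0,-0.14,0.2, 0,0,-0.4,-0.14,0.2, 0,0,0,-0.14,0.2]' && python3 -m handwheel '[0,0,0,-0.14,0.2, 0,0,0,-0.14,0.2, 0,0,0,0,0.2]';  python3 -c "
from cell import robot; s=robot.observe(); print(s['torque'],s['contact_force'])"
```

```text
time: 17.75
tool_pos: [0.5479, 0.1434, 0.1224]
tool_rot: [-3.14, 0.001, 1.019]
contact_force: [-1.9, 1.7, 2.2]
opening: 0.0354
grip_force: 40.0
time: 18.05
tool_pos: [0.5477, 0.1437, 0.1221]
tool_rot: [-3.14, 0.001, 0.743]
contact_force: [-2.1, 2.3, 3.1]
opening: 0.0353
grip_force: 40.0
[ 0.37848759  0.4074701  -0.07205623] [-2.14992457  2.30033694  3.11648142]
```

```bash
python3 -m handwheel '[0,0,0,0,0.45, 0,0,0,0,0.45, 0,0,0,0.14,0.45, 0,0,0,0.14,0.45, 0,0,0,0.14,0.45, 0,0,0,0.14,0.45, 0,0,0,0.14,0.45, 0,0,0,0.14,0.45]' && python3 -m handwheel '[0,0,0,0,0.45, 0,0,0,0,0.2, 0,0,0,0,0.2, 0,0,0,0,0.2, 0,0,0,0,0.2, 0,0,0,-0.07,0.2, 0,0,0,-0.07,0.2]' 40;  python3 -c "
from cell import robot; s=robot.observe(); print(s['torque'],s['contact_force'])"
```

```text
time: 18.85
tool_pos: [0.5488, 0.1431, 0.122]
tool_rot: [3.141, 0.0, 1.592]
contact_force: [0.0, -0.7, 0.3]
opening: 0.0411
grip_force: 0.0
time: 19.55
tool_pos: [0.5485, 0.1433, 0.1221]
tool_rot: [-3.141, 0.001, 1.444]
contact_force: [-1.1, -0.0, -0.4]
opening: 0.0352
grip_force: 40.0
[-0.03949868  0.07941139  0.83339319] [-1.10410949 -0.03998648 -0.38329249]
```

The resisting torque has risen to 0.83 Nm, so the knob is at its stop. Releasing and retreating straight up, then checking.

```bash
python3 -m handwheel '[0,0,0,0,0.45, 0,0,0,0,0.45, 0,0,0,0,0.45, 0,0,15,0,0.45, 0,0,20,0,0.45, 0,0,25,0,0.45, 0,0,35,0,0.45, 0,0,0,0,0.45]' && python3 -m handwheel '[0,-40,10,0,0.45, 0,-40,0,0,0.45, 0,-40,0,0,0.45, 0,-40,0,0,0.45, 0,0,0,0,0.45]'; python3 - <<'E'
from h import *
for n in('top','side'):
    grab(n); p,d,c=load(n); v,u=np.mgrid[0:384,0:512]
    x=np.stack([(u-c['cx'])/c['fx']*d,(v-c['cy'])/c['fy']*d,d,np.ones_like(d)],-1)
    W=(x@np.linalg.inv(c['world_to_cam']).T)[...,:3]; X,Y,Z=W[...,0],W[...,1],W[...,2]
    b=(d>0)&(np.hypot(X-.548,Y-.1437)<.012)&(abs(Z-.14)<.012); print(n,b.sum(),np.median(Z[b]))
    hsv=cv2.cvtColor(p,cv2.COLOR_BGR2HSV); b=(d>0)&(hsv[...,1]>110)&(X>.47)&(X<.63)&(Z>.14)&(Z<.16)&(Y>.15)&(Y<.25)
    print(cv2.minAreaRect((W[b][:,:2]*1000).astype(np.float32)))
p=load('top')[0]; cv2.imwrite('pics/k.png',cv2.resize(p,(640,480)))
E
```

```text
time: 20.35
tool_pos: [0.551, 0.1437, 0.222]
tool_rot: [3.133, -0.002, 1.445]
contact_force: [1.1, 0.3, 0.7]
opening: 0.0409
grip_force: 0.0
time: 20.85
tool_pos: [0.5485, -0.0209, 0.2265]
tool_rot: [-3.141, 0.001, 1.441]
contact_force: [0.2, 0.3, 1.2]
opening: 0.0415
grip_force: 0.0
top 153 0.13963331898463915
((547.2769165039062, 200.99546813964844), (40.41968536376953, 88.77223205566406), 86.5772705078125)
side 79 0.1398852446469233
((537.8076171875, 202.71226501464844), (43.63648986816406, 58.77484893798828), 84.91899108886719)
```

View pics/k.png

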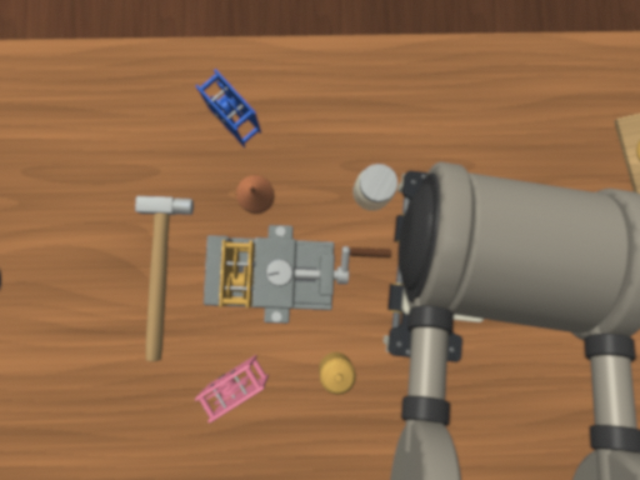

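The knob top is at 139.6 mm, which is home. The movement at (236,274) is square in the jaws, the jar (376,187), can (255,194), weight (337,373) and hammer (158,270) are in place, and the arm is clear.

```bash
python3 -c "
from cell import robot; print(robot.hand_in())"
```

```text
the job is handed in; nothing more can be done
None
```

I clamped the movement square between the jaws (crank at about 13.6 rad), turned the knob to its stop with its top at 139.6 mm, left the bystanders in place, and handed the job in; no verdict came back.

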